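Bolt the spring guard open and clear the T-slot

ROBOT

A 7-joint arm with a two-finger parallel gripper is mounted at the origin on the work surface. World frame = base frame: x ahead of the robot, y to its left, z up, the work surface at z = 0. Lengths are in m, angles in rad, forces in N, time in s.
With the tool pointing down it reaches from about 0.425 to 0.925 m from the base axis. Payload 6.8 kg.
Tool frame: the origin (TCP) lies at the centre of the arm's flange, where the gripper is bolted on; the fingertips stand 173 mm ahead of it and the grasp point (between the pads) lies 155 mm ahead of it (finger_overhang is the distance from the TCP to the fingertips, in m); y points along the fingers, z is the direction in which the jaws open and shut, and the axes are right-handed (so a half turn about y gives the same grasp; the last joint's range is limited). The gripper opens to 85 mm and grips with 20 to 120 N. Pads are 22 mm wide; open, the fingers measure 114 mm over their backs; the gripper's body (76 mm by 85 mm) begins 54 mm behind the grasp point. The pads swing forward as they close: fully open they stand 13 mm farther back than shut.
Start: joints at [-1.213, 0.477, 0.022, 1.555, -0.011, 1.109, -0.083], TCP at [0.303, 0.603, 0.405] pointing down, gripper open.
Joint ranges: [-2.96, 2.96], [-0.34, 2.1], [-1.41, 1.46], [0.24, 2.44], [-1.37, 4.51], [0.17, 1.92], [-2.96, 2.96]. Speed limits (rad/s): [2.39, 2.39, 3.14, 3.14, 3.14, 3.14, 3.14].

INTERFACE

Orientations are given as a rotation vector (axis times angle).
In Python, from bench import get_obs, grab_frame, hand_in, finger_overhang gives the robot as it stands. The module is installed in compiled form; this text tells all that it offers.
- The arm moves only by the shell command python3 -m jog 'ROWS' [FORCE]. ROWS is JSON, a list of rows, each a list of 3 entries, a list of its own where there are three numbers: the shift along the tool's x, y, z in cm, then the turn about the tool's y in rad, then the gripper command: -1 is fully open, 1 is shut, values between are in proportion. In form: [[[x, y, z], twist, gripper], ...]. A call has 1 to 10 rows; each row is the pose to reach, as a shift and turn from the pose commanded when the call began, along the tool's axes at that moment; what a row does not reach only later rows make up. A row lasts 1/8 s, in which the tool goes at most 62.5 mm and 10.7 degrees, less where a joint would pass 70% of its speed; a pose out of reach is approached as far as the arm can. A call with a gripper value outside its range is refused whole. The fingers move at their own pace and stop on an object; FORCE is the grip in N (left out, the last holds). Time passes only in rows, so rows that repeat a pose let the fingers close. It gives the time, the measured TCP pose, the force and the opening at its end, in the units of the state.
- get_obs(): the state, without advancing time (a new reading comes with each control period).
- grab_frame(name): name is "scene" or "top"; returns a dict with "image" (480x640x3 uint8, blue, green, red), "fx", "fy", "cx", "cy" (pixels), "distortion" ([k1, k2, p1, p2, k3] as OpenCV has them; the pictures are not rectified), "origin" and "rotation" of the camera in the world. Camera axes: x right, y up, looking along -z (the intrinsics and any distortion apply to the point x, -y, -z); pixel columns grow to the right and rows downward; lengths in m; the calibration is good to about 2 mm. A picture is of the moment at which its call begins. There is no depth.
- hand_in(): hands the job in, once; it reports no verdict.
The state is a dict: "clock": time; "joints": joint angles; "qvel": joint speeds; "tau": joint torques, N m; "tcp_pos": TCP position; "orientation": TCP orientation; "contact_force": force on the tool from outside, world axes, zero at the start; "moment": the same for the moment, N m; "grip_width": finger opening in m.
Only numpy, scipy, OpenCV 4.12 (cv2) and the standard library are available. Lean on these libraries where they do the work, as an engineer would, in place of code of your own. Each camera call takes 0.05 s, during which the arm holds its last target.

TASK

Clear the broken brass T-nut out of the T-slot it is stuck in on the small milling table. Swing the yellow spring guard at the table's open end right back and shoot its bolt behind the keeper post so that it stays open (do not let it slam shut), then push the T-nut along its slot with the red-handled scraper until it drops off the open end into the chip tray. Do not touch the T-nut with the gripper, leave the hold-down studs and everything else where they are, and lay the scraper back flat on its wood block.

Things in the scene. Friction and masses are not known exactly. Their poses are not given: they have to be found in the camera images.
- machine: Cross-slide milling table, fixed; origin on the bench under the table's centre, y along the T-slots, z up. The steel table is 132 mm wide (x), 300 mm long (y -150 to 150), top 100 mm above the bench. Slots at x = -42, 0, 42 mm are open at the -y end and closed at the +y end. A splash fence stands along the +x edge (x = 67 to 70 mm, 132 mm high).
- slot_end (a point): Middle of the open -y end of the middle T-slot, at table-top height (machine x 0, y -150, 100 mm above the bench). Each slot: neck 14 mm wide and 12 mm deep, below it an undercut 24 mm wide and 10 mm high; slot floor 22 mm below the table top.
- wheel_end (a point): Tip of the crank on the black handwheel beyond the green bearing plate at the table's closed +y end; plate 98 mm, wheel 81 mm high at most, so all of it stays below the table top. A second handwheel sticks out at machine -x (x -80 to -118, y -74 to -16 mm, 63 mm high).
- tray_center (a point): Centre of the floor of the grey chip tray, part of the machine, under the open -y end (3 mm above the bench); the tray is 160 mm along machine x, 220 mm along machine y (machine x -74 to 86, y -336 to -116 mm), walls 34 mm high.
- guard_hinge (a point): Point on the upright hinge pin of the guard, 128 mm above the bench, at machine x = -85, y = -163 mm. The torsion spring is coiled about the pin.
- guard (a joint): Angle of the yellow guard plate about its pin: 0 shut (plate along machine +x, free edge 150 mm from the pin, across the slot ends), growing as it swings out towards -y (clockwise from above) to a soft stop at 1.66 rad, beside the tray. A torsion spring shuts it: 0.2 N m shut, 0.6 at the stop (6 N at the knob). Plate 58 to 120 mm above the bench. Bolted open it rests on the post at 1.61.
- bolt (a joint): Travel of the barrel bolt (10 mm rod on the guard's top edge, 128 mm above the bench): 0 drawn back towards the hinge, 0.026 m fully shot. Stiff (about 2 N), stays where left. Drawn back, its nose is 150 mm from the pin and clears the keeper post; out by over 9 mm it runs into the post. It can pass behind the post with the guard within 0.04 rad of its stop.
- bolt_knob (a point): Middle of the bolt's red upright knob, 158 mm above the bench: a round pin 14 mm thick and 47 mm tall (133 to 180 mm above the bench), 100 mm from the hinge pin with the bolt drawn back, 126 mm when shot. Held by it, the guard can be swung and then the bolt slid with one grasp.
- scrap: Broken brass T-nut stuck in one of the slots; origin at the centre of its underside, on the slot floor. Head 19 mm (machine x) by 22 mm (y), 8 mm high, in the undercut; stub 9 by 14 mm in the neck, reaching 19 mm above the underside. It cannot be lifted out, only slid out at the open end. 35 to 70 g.
- scraper: Red-handled scraper; origin at the handle's centre, x towards the blade. Handle 110 (x) by 16 (y) by 26 mm (z), then a shank; at its end a blade turned straight down: 9 mm wide (y), x 127 to 131 mm, down to 43 mm below the origin (30 mm below the handle). 0.12 kg, balance about 22 mm ahead of the origin. It lies with its handle on the block, blade hanging over the end.
- keeper_post (a point): Dark upright keeper post at the tray's corner, 18 mm (radially, 161 to 179 mm from the hinge pin) by 8 mm, top 137 mm high; this point is at its middle, 128 mm above the bench. The shot bolt rests on the side of it that faces away from the tray.
- stud_a: Hold-down stud in another slot, to be left alone; origin at the centre of its underside on the slot floor; washer and nut 22 mm across up to 12 mm over the table top, 10 mm threaded stud up to 34 mm over the table top.
- stud_b: Second hold-down stud, the same, in the remaining slot.
- block: Offcut of timber, 160 (x) by 89 (y) by 38 mm high, fixed on the bench; origin at the centre of its underside.
- oil: Green oil bottle standing on the bench, 54 mm thick, 150 mm tall, a bystander; origin at the centre of its underside.
- spool: Blue spool lying flat, 64 mm across, 40 mm high, a bystander; origin under its centre.
- pliers: Red-handled pliers, about 165 mm long, a bystander; origin under the pivot.
- screwdriver: Screwdriver lying on the bench to the left of the milling table, a bystander; origin under its middle.

How it is judged:
On the way, in this order (a step that is already met when the one before it is completed fails the run):
1. the guard is swung open and its bolt is shot behind the keeper post (value of joint guard above 1.55 rad and value of joint bolt above 0.018 m), for 0.3 s.
2. with the guard still bolted open, the broken T-nut has dropped off the open end into the chip tray (value of joint guard above 1.55 rad and z of scrap in the frame of machine below 0.03 m and y of scrap in the frame of machine below -0.116 m), for 0.2 s.
At the end, for the whole second after the job is handed in: The guard stands open (over 1.55 rad) with its bolt shot at least 18 mm behind the keeper post; the broken T-nut lies in the chip tray; the scraper lies flat and still on the wood block, right way up, its handle's centre within 60 mm of the block's centre (all of step 2 and value of joint bolt above 0.018 m and y of scrap in the frame of machine above -0.336 m and x of scrap in the frame of machine between -0.074 and 0.086 m and height (world z) of scraper between 0.045 and 0.057 m and angle between scraper's own z axis and vertical below 0.15 rad and horizontal distance between scraper and block below 0.06 m and linear speed of scraper below 0.02 m/s); the robot touches nothing.
It fails at once if the guard slams shut (value of joint guard below 0.3 rad and velocity of joint guard below -3 rad/s).
It fails at once if the gripper or arm touches the broken T-nut (contact force between any of the fingers, the arm and scrap above 0.5 N).
It fails at once if a hold-down stud is shifted by more than 12 mm (distance of any of stud_a, stud_b from where it was at the start of the episode above 0.012 m).
It fails at once if a bystander is shifted by more than 30 mm (distance of any of oil, spool, pliers, screwdriver from where it was at the start of the episode above 0.03 m).
It also fails if it takes over 67 s, if anything falls off the work surface, if the arm or the gripper's body presses on something with over 40 N, if the wrist force passes 120 N, or if a joint passes its speed limit or range.

## Working session

There is one attempt and no reset: what is moved stays moved. The work goes in short steps, Python scripts to look and compute and a shell command to move; the robot and the scene stay as the last step left them, time stands still between calls to the robot, and variables do not carry over. Pictures are saved under pics/ and viewed, and the job is handed in when it is done.

```bash
mkdir -p pics; ls
python3 - <<'E'
from bench import *
import cv2
o=get_obs(); print(o); print(finger_overhang)
for n in("scene","top"):
    f=grab_frame(n); cv2.imwrite(f"pics/{n}0.png",f["image"]); print({k:v for k,v in f.items() if k!="image"})
E
```

```text
pics
{'clock': 0.0, 'joints': array([-1.21309661,  0.47786311,  0.02232729,  1.55647287, -0.01149326,
        1.10929934, -0.08309067]), 'qvel': array([ 0.00066022,  0.00079331, -0.00129238,  0.00017911, -0.0019977 ,
       -0.0001565 ,  0.00079801]), 'tau': array([ 1.04792889e-05, -5.96465743e+01,  1.60817385e+00, -2.81196874e+01,
        1.25771365e-02,  9.68335080e-03,  1.52168752e-05]), 'tcp_pos': array([0.30303048, 0.60284637, 0.40367388]), 'orientation': array([-1.54166749,  0.36553561, -0.36506179]), 'contact_force': array([-0.20928136, -0.02558766,  0.11842377]), 'moment': array([ 0.07596184, -0.03911795, -0.005157  ]), 'grip_width': 0.08526932552012716}
0.1734
{'fx': 621.7936798487235, 'fy': 621.7936798487235, 'cx': 323.51319736966434, 'cy': 245.65434504395458, 'distortion': array([0.01217474, 0.        , 0.        , 0.        , 0.        ]), 'origin': array([ 1.38694182, -0.05543409,  1.14264604]), 'rotation': array([0.52650015, 0.53702165, 1.52612078])}
{'fx': 546.5696510698938, 'fy': 546.5696510698938, 'cx': 321.21996681484893, 'cy': 231.987897489372, 'distortion': array([0.02311978, 0.        , 0.        , 0.        , 0.        ]), 'origin': array([ 0.33746753, -0.098615  ,  1.22049105]), 'rotation': array([ 0.14319813, -0.10857171, -1.59596341])}
```

View pics/scene0.png

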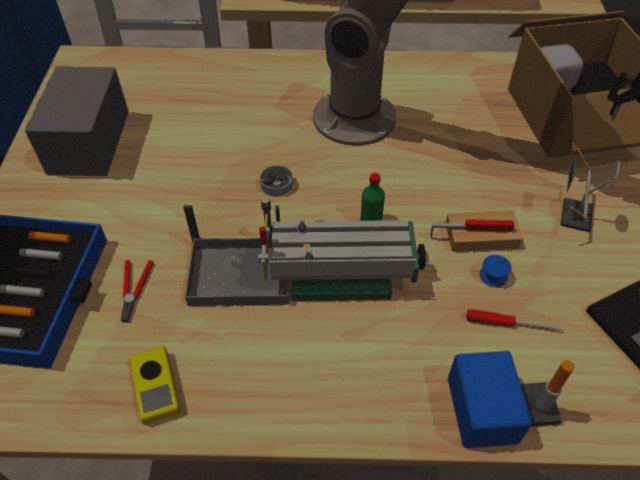

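View pics/top0.png

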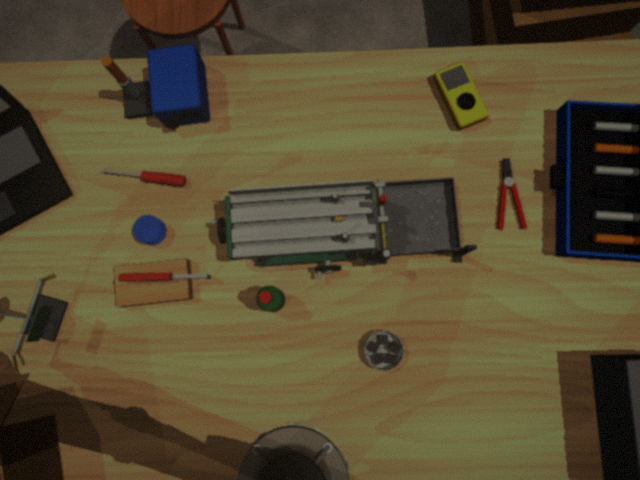

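```bash
cat > h.py <<'E'
import numpy as np, cv2
from scipy.spatial.transform import Rotation as R
from bench import *
def ray(f,px):
    K=np.array([[f["fx"],0,f["cx"]],[0,f["fy"],f["cy"]],[0,0,1]])
    u=cv2.undistortPoints(np.array(px,float).reshape(-1,1,2),K,f["distortion"]).reshape(-1,2)
    d=np.c_[u[:,0],-u[:,1],-np.ones(len(u))]
    return f["origin"],R.from_rotvec(f["rotation"]).apply(d)
def onz(f,px,z):
    o,d=ray(f,px); return o+d*((z-o[2])/d[:,2])[:,None]
def proj(f,P):
    P=np.atleast_2d(P)
    c=R.from_rotvec(f["rotation"]).inv().apply(P-f["origin"])
    K=np.array([[f["fx"],0,f["cx"]],[0,f["fy"],f["cy"]],[0,0,1]])
    c=c*[1,-1,-1]
    return cv2.projectPoints(c.reshape(-1,1,3),np.zeros(3),np.zeros(3),K,f["distortion"])[0].reshape(-1,2)
def tri(f1,p1,f2,p2):
    o1,d1=ray(f1,[p1]);o2,d2=ray(f2,[p2]);d1=d1[0];d2=d2[0]
    A=np.c_[d1,-d2]; s=np.linalg.lstsq(A,o2-o1,rcond=None)[0]
    a=o1+s[0]*d1;b=o2+s[1]*d2
    return (a+b)/2,np.linalg.norm(a-b)
E
python3 - <<'E'
import cv2
t=cv2.imread("pics/top0.png");s=cv2.imread("pics/scene0.png")
cv2.imwrite("pics/t1.png",cv2.resize(t[165:285,205:485],(784,336),interpolation=cv2.INTER_CUBIC))
cv2.imwrite("pics/s1.png",cv2.resize(s[180:320,170:440],(783,406),interpolation=cv2.INTER_CUBIC))
cv2.imwrite("pics/t2.png",cv2.resize(t[200:320,90:290],(800,480),interpolation=cv2.INTER_CUBIC))
E
```

```text
(no output)
```

View pics/t1.png

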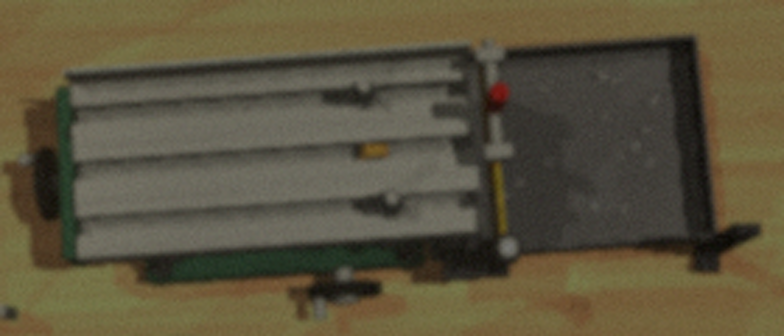

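View pics/s1.png

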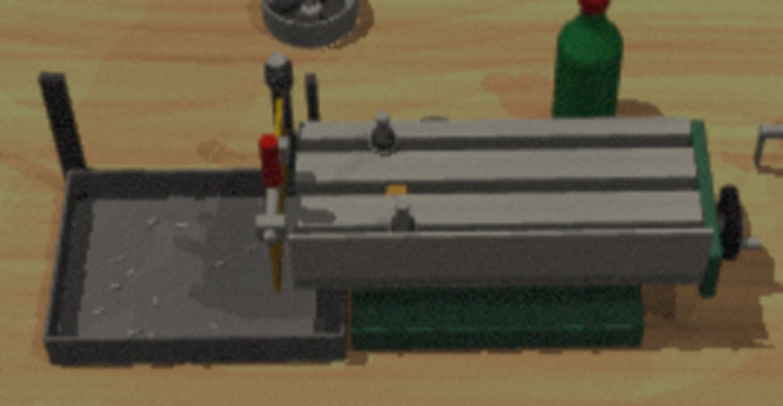

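View pics/t2.png

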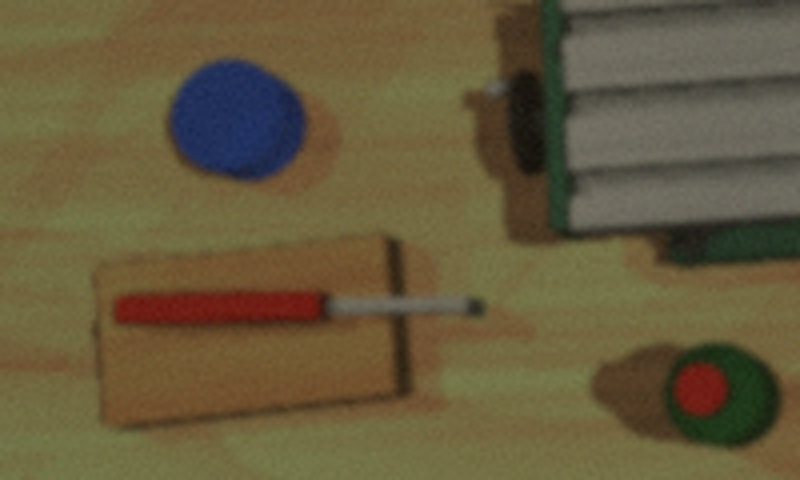

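Run:
```python
from h import *
T=grab_frame("top");S=grab_frame("scene")
def red(f,x0,x1,y0,y1):
    im=f["image"].astype(int); b,g,r=im[...,0],im[...,1],im[...,2]
    m=((r>1.8*g)&(r>1.8*b)&(r>60)); mm=np.zeros_like(m); mm[y0:y1,x0:x1]=m[y0:y1,x0:x1]
    ys,xs=np.nonzero(mm); return xs,ys
xs,ys=red(T,370,395,185,215); print("topknob",xs.mean(),ys.mean(),xs.min(),xs.max(),ys.min(),ys.max())
x2,y2=red(S,250,280,215,260); print("sceneknob",x2.mean(),y2.mean(),x2.min(),x2.max(),y2.min(),y2.max())
print(tri(T,(xs.mean(),ys.mean()),S,(x2.mean(),y2.mean())))
print("knob top z.18",onz(T,[(xs.mean(),ys.mean())],.18))
# corners
tc=lambda x,y:(205+(x+.5)/2.8-.5,165+(y+.5)/2.8-.5)
sc=lambda x,y:(170+(x+.5)/2.9-.5,180+(y+.5)/2.9-.5)
print("corner -x+y",onz(T,[tc(78,258)],.1),"corner -x-y",onz(T,[tc(478,230)],.1))
print("fence +y",onz(T,[tc(68,74)],.132),"fence -y",onz(T,[tc(470,47)],.132))
print("S corner -x+y",onz(S,[sc(692,120)],.1),"-x-y",onz(S,[sc(303,125)],.1), "fence -y",onz(S,[sc(290,237)],.132),"+y",onz(S,[sc(713,231)],.132))
print("hinge T",onz(T,[tc(508,247)],.135),"S",onz(S,[sc(278,62)],.135),tri(T,tc(508,247),S,sc(278,62)))
print("nut T top",onz(T,[tc(374,150)],.097),"S",onz(S,[sc(397,189)],.097))
print("post S",onz(S,[sc(53,76)],.137), "T",onz(T,[tc(745,235)],.137))
```

```text
topknob 383.10526315789474 197.6315789473684 380 386 195 201
sceneknob 262.6823529411765 233.88235294117646 259 266 226 243
(array([ 0.57241385, -0.19934436,  0.16501172]), np.float64(0.004196819275674043))
knob top z.18 [[ 0.56921934 -0.19999018  0.18      ]]
corner -x+y [[0.47194567 0.10842716 0.1       ]] corner -x-y [[ 0.48385891 -0.18728079  0.1       ]]
fence +y [[0.60378264 0.10967512 0.132     ]] fence -y [[ 0.61436345 -0.18466004  0.132     ]]
S corner -x+y [[0.47393037 0.11378484 0.1       ]] -x-y [[ 0.48572817 -0.18390252  0.1       ]] fence -y [[ 0.61785834 -0.18163296  0.132     ]] +y [[0.605784   0.11682597 0.132     ]]
hinge T [[ 0.46645144 -0.20527984  0.135     ]] S [[ 0.45310304 -0.20314332  0.135     ]] (array([ 0.4648562 , -0.2026534 ,  0.14775533]), np.float64(0.002735863750984429))
nut T top [[ 0.54673233 -0.11270928  0.097     ]] S [[ 0.54451795 -0.10975481  0.097     ]]
post S [[ 0.4732163  -0.37120506  0.137     ]] T [[ 0.46980578 -0.37254982  0.137     ]]
```

```bash
cat >> h.py <<'E'
C=np.array([0.5433,-0.0364]); YAW=0.040
def m2w(x,y): c,s=np.cos(YAW),np.sin(YAW); return C+np.array([c*x-s*y,s*x+c*y])
def go(target,yawturn=None):
    """shift in tool axes cm from current tcp to world xyz target"""
    o=get_obs(); Rm=R.from_rotvec(o["orientation"]).as_matrix()
    return (Rm.T@(np.array(target)-o["tcp_pos"])*100).round(2)
def axes():
    o=get_obs(); return R.from_rotvec(o["orientation"]).as_matrix().round(3)
E
python3 - <<'E'
from h import *
print(axes())
k=m2w(.015,-.163); print("knob",k)
print(go([.5675,-.1995,.313]), go([.5675,-.1995,.405]))
T=grab_frame("top");S=grab_frame("scene")
im=T["image"].astype(int); b,g,r=im[...,0],im[...,1],im[...,2]
m=((r>1.8*g)&(r>1.8*b)&(r>60)); m[:265]=0;m[285:]=0;m[:,:110]=0;m[:,180:]=0
ys,xs=np.nonzero(m); print(xs.min(),xs.max(),ys.min(),ys.max(),xs.mean(),ys.mean())
rc=cv2.minAreaRect(np.c_[xs,ys].astype(np.float32)); p=cv2.boxPoints(rc); print(rc)
print(onz(T,p,.064).round(4)); w=onz(T,[(xs.mean(),ys.mean())],.062);print(w)
im=S["image"].astype(int); b,g,r=im[...,0],im[...,1],im[...,2]
m=((r>1.8*g)&(r>1.8*b)&(r>60)); m[:210]=0;m[240:]=0;m[:,:455]=0;m[:,525:]=0
ys,xs=np.nonzero(m); rc=cv2.minAreaRect(np.c_[xs,ys].astype(np.float32)); p=cv2.boxPoints(rc); print(rc); print(onz(S,p,.06).round(4)); print(onz(S,[(xs.mean(),ys.mean())],.056))
t2=lambda x,y:(90+(x+.5)/4-.5,200+(y+.5)/4-.5)
print("block",onz(T,[t2(97,267),t2(388,237),t2(408,395),t2(105,427)],.038).round(3),"blade",onz(T,[t2(477,307)],.055).round(4))
E
```

```text
[[ 0.893 -0.     0.449]
 [-0.449 -0.001  0.893]
 [ 0.    -1.    -0.001]]
knob [ 0.56480626 -0.19866978]
[ 59.66   9.18 -59.81] [ 5.966e+01 -2.000e-02 -5.982e+01]
119 170 272 281 144.8148148148148 276.520987654321
((144.50045776367188, 276.51513671875), (8.26893138885498, 51.18862533569336), 88.26429748535156)
[[0.4486 0.3578 0.064 ]
 [0.4486 0.2486 0.064 ]
 [0.431  0.2478 0.064 ]
 [0.431  0.3567 0.064 ]]
[[0.43996264 0.30277624 0.062     ]]
((489.51611328125, 224.98489379882812), (48.882389068603516, 11.43191909790039), 1.7899105548858643)
[[0.4629 0.2476 0.06  ]
 [0.4281 0.2526 0.06  ]
 [0.4303 0.3646 0.06  ]
 [0.465  0.358  0.06  ]]
[[0.43916402 0.30630426 0.056     ]]
block [[0.466 0.379 0.038]
 [0.478 0.22  0.038]
 [0.392 0.208 0.038]
 [0.38  0.372 0.038]] blade [[0.4368 0.1675 0.055 ]]
```

```bash
python3 -m jog '[[[59.66,0,-59.82],-0.506,-1],[[59.66,0,-59.82],-0.506,-1],[[59.66,0,-59.82],-0.506,-1],[[59.66,0,-59.82],-0.506,-1],[[59.66,0,-59.82],-0.506,-1],[[59.66,0,-59.82],-0.506,-1],[[59.66,0,-59.82],-0.506,-1],[[59.66,0,-59.82],-0.506,-1],[[59.66,0,-59.82],-0.506,-1],[[59.66,0,-59.82],-0.506,-1]]' 60
python3 - <<'E'
from h import *
print(axes()); print(get_obs()["joints"].round(2),go([.567,-.1993,.405]))
E
```

```text
clock: 1.55
tcp_pos: [0.499, 0.0075, 0.4051]
orientation: [-1.57, -0.033, 0.031]
contact_force: [0.5, 0.1, -1.0]
grip_width: 0.0854
[[ 0.999  0.001 -0.04 ]
 [ 0.04   0.     0.999]
 [ 0.001 -1.     0.   ]]
[-0.35  0.18  0.24  1.98 -0.05  0.98  1.53] [ 5.950e+00  1.000e-02 -2.094e+01]
```

```bash
python3 -m jog '[[[6,0,-21],0,-1],[[6,0,-21],0,-1],[[6,0,-21],0,-1],[[6,0,-21],0,-1],[[6,0,-21],0,-1],[[6,0,-21],0,-1]]'
python3 - <<'E'
from h import *
print(axes()); print(get_obs()["joints"].round(2),go([.567,-.1993,.313]))
for n in("top","scene"):
    f=grab_frame(n); im=f["image"]; 
    c=im[165:285,305:485] if n=="top" else im[120:320,170:370]
    cv2.imwrite(f"pics/{n}2.png",cv2.resize(c,(720,480) if n=="top" else (600,600),interpolation=cv2.INTER_CUBIC))
E
```

```text
clock: 2.3
tcp_pos: [0.5671, -0.197, 0.4044]
orientation: [-1.57, -0.032, 0.033]
contact_force: [0.2, 0.3, 0.4]
grip_width: 0.0854
[[ 0.999 -0.001 -0.041]
 [ 0.041  0.001  0.999]
 [-0.001 -1.     0.001]]
[-0.04  0.37  0.34  1.76 -0.14  1.04  1.97] [-0.01  9.14 -0.24]
```

View pics/top2.png

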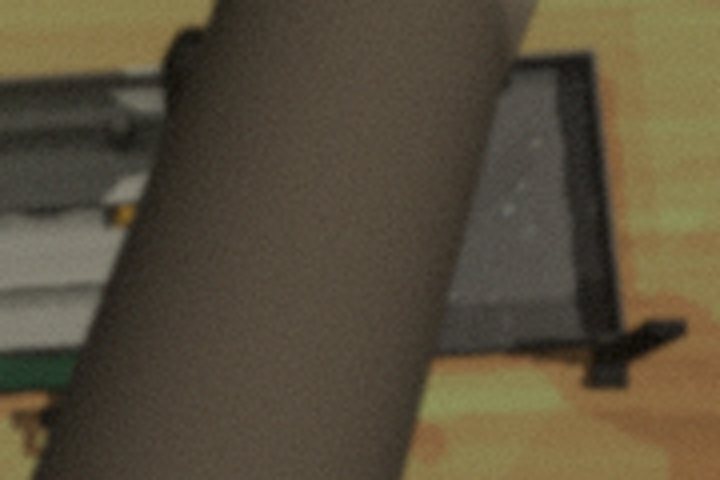

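View pics/scene2.png

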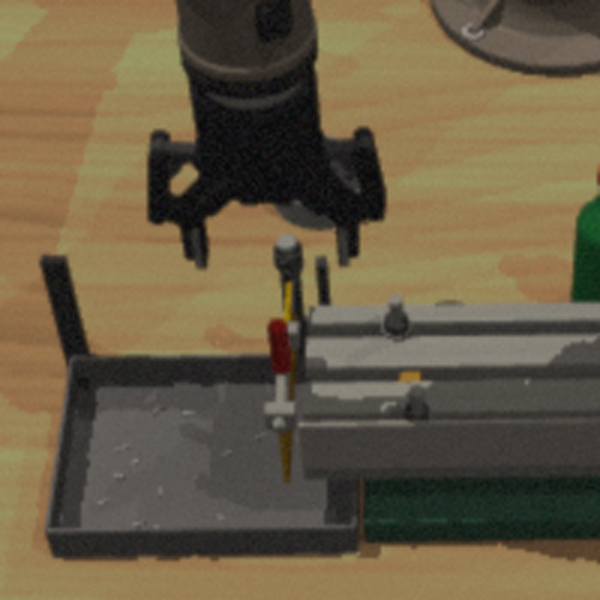

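```bash
python3 -m jog '[[[0,5,-0.2],0,-1],[[0,9.1,-0.2],0,-1],[[0,9.1,-0.2],0,-1],[[0,9.1,-0.2],0,0.5],[[0,9.1,-0.2],0,1],[[0,9.1,-0.2],0,1],[[0,9.1,-0.2],0,1],[[0,9.1,-0.2],0,1]]' 60
python3 - <<'E'
from h import *
print(get_obs()["contact_force"])
f=grab_frame("scene"); im=f["image"]; c=im[120:320,170:370]
cv2.imwrite(f"pics/scene3.png",cv2.resize(c,(600,600),interpolation=cv2.INTER_CUBIC))
E
```

```text
clock: 3.4
tcp_pos: [0.5675, -0.1998, 0.3145]
orientation: [-1.57, -0.033, 0.031]
contact_force: [-0.0, 1.7, 5.5]
grip_width: 0.0125
[-0.02539645  1.71150166  5.52598254]
```

View pics/scene3.png

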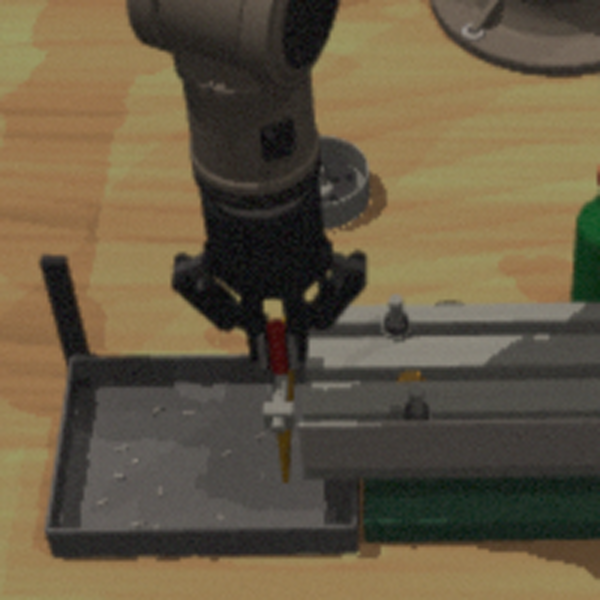

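```bash
python3 -m jog '[[[-0.05,0,-1.02],0.1,1],[[-0.20,0,-2.03],0.2,1],[[-0.46,0,-3.01],0.3,1],[[-0.81,0,-3.97],0.4,1],[[-1.25,0,-4.89],0.5,1],[[-1.78,0,-5.76],0.6,1],[[-2.40,0,-6.57],0.7,1],[[-3.09,0,-7.32],0.8,1],[[-3.86,0,-7.99],0.9,1],[[-4.69,0,-8.58],1.0,1]]' 80
python3 - <<'E'
from h import *
print(axes(), get_obs()["joints"].round(2))
f=grab_frame("scene"); im=f["image"]; c=im[120:320,170:370]
cv2.imwrite(f"pics/scene4.png",cv2.resize(c,(600,600),interpolation=cv2.INTER_CUBIC))
E
```

```text
clock: 4.7
tcp_pos: [0.5244, -0.2877, 0.3145]
orientation: [-1.437, 0.748, -0.752]
contact_force: [0.8, 1.6, 4.8]
grip_width: 0.0122
[[ 0.572  0.002  0.82 ]
 [-0.82  -0.     0.572]
 [ 0.002 -1.     0.001]] [-0.04  0.51  0.58  1.86 -0.35  0.88  1.33]
```

View pics/scene4.png

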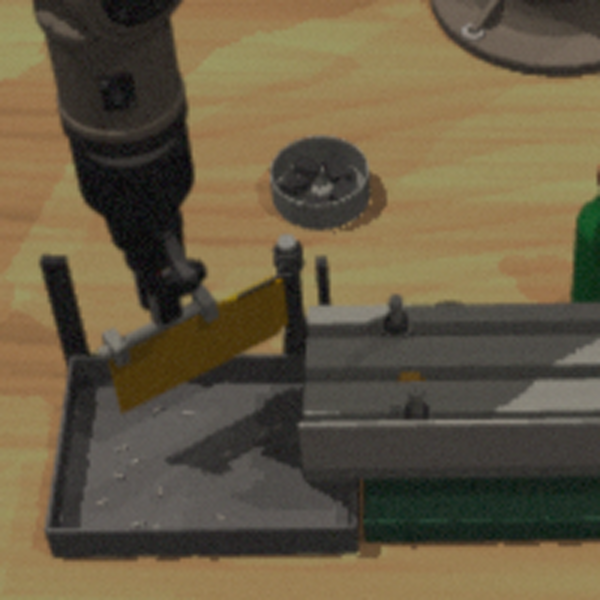

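```bash
python3 -m jog '[[[-0.05,0,-1.02],0.1,1],[[-0.20,0,-2.03],0.2,1],[[-0.46,0,-3.01],0.3,1],[[-0.81,0,-3.97],0.4,1],[[-1.25,0,-4.89],0.5,1],[[-1.50,0,-5.33],0.55,1],[[-1.78,0,-5.76],0.6,1],[[-2.08,0,-6.17],0.65,1],[[-2.08,0,-6.17],0.65,1]]' 80
python3 - <<'E'
from h import *
print(axes(), get_obs()["joints"].round(2))
f=grab_frame("scene"); im=f["image"]; c=im[120:320,170:370]
cv2.imwrite(f"pics/scene5.png",cv2.resize(c,(600,600),interpolation=cv2.INTER_CUBIC))
f=grab_frame("top"); im=f["image"]; c=im[165:285,305:485]
cv2.imwrite(f"pics/top5.png",cv2.resize(c,(720,480),interpolation=cv2.INTER_CUBIC))
E
```

```text
clock: 5.88
tcp_pos: [0.4619, -0.3064, 0.3146]
orientation: [-1.19, 1.235, -1.24]
contact_force: [2.0, -1.7, 5.3]
grip_width: 0.012
[[-0.039  0.002  0.999]
 [-0.999 -0.002 -0.039]
 [ 0.002 -1.     0.002]] [-0.12  0.49  0.77  1.97 -0.45  0.86  0.86]
```

View pics/scene5.png

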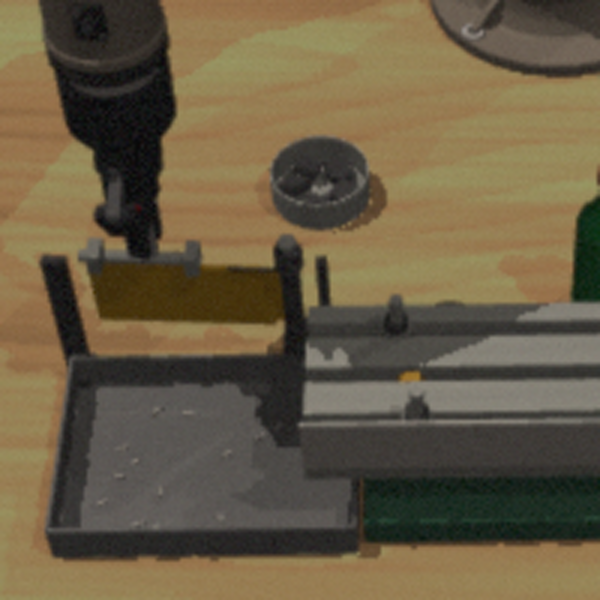

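View pics/top5.png

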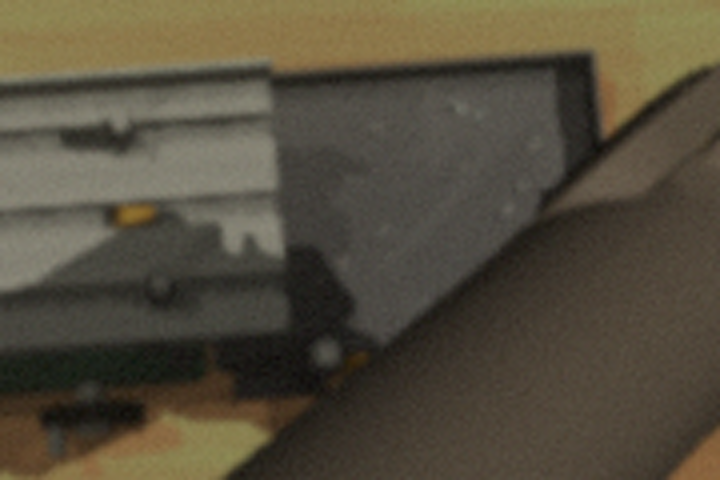

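Run:
```python
from h import *
f=grab_frame("scene"); sc=lambda x,y:(170+(x+.5)/3-.5,120+(y+.5)/3-.5)
h=m2w(-.085,-.163); print("hinge",h)
for th in (1.5,1.55,1.6,1.65):
    for r in (.1,.15): 
        p=h+r*np.array([np.cos(YAW-th),np.sin(YAW-th)]); q=proj(f,[*p,.128])[0]; print(th,r,((q-[170,120]+.5)*3-.5).round(1))
q=proj(f,[*h,.128])[0];print("hinge z.128",((q-[170,120]+.5)*3-.5).round(1))
c=f["image"][185:225,175:275]; cv2.imwrite("pics/z1.png",cv2.resize(c,(800,320),interpolation=cv2.INTER_CUBIC))
print(onz(f,[sc(88,257),sc(195,257)],.133))
```

```text
hinge [ 0.46488625 -0.20266871]
1.5 0.1 [150.7 271.3]
1.5 0.15 [ 81.8 275.8]
1.55 0.1 [151.  266.3]
1.55 0.15 [ 82.4 268.2]
1.6 0.1 [151.6 261.2]
1.6 0.15 [ 83.6 260.6]
1.65 0.1 [152.5 256.2]
1.65 0.15 [ 85.2 253.1]
hinge z.128 [287.6 262.4]
[[ 0.46740428 -0.34847782  0.133     ]
 [ 0.46560065 -0.27020093  0.133     ]]
```

View pics/z1.png

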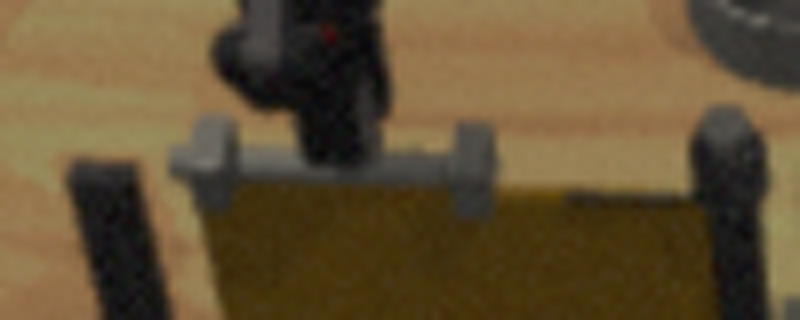

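```bash
python3 -m jog '[[[0,0,-0.1],0,1],[[0.4,0,-0.1],0,1],[[0.8,0,-0.1],0,1],[[1.2,0,-0.1],0,1],[[1.6,0,-0.1],0,1],[[2.0,0,-0.1],0,1],[[2.3,0,-0.1],0,1],[[2.3,0,-0.1],0,1]]' 80
python3 - <<'E'
from h import *
f=grab_frame("scene")
c=f["image"][185:225,175:275]; cv2.imwrite("pics/z2.png",cv2.resize(c,(800,320),interpolation=cv2.INTER_CUBIC))
E
```

```text
clock: 7.02
tcp_pos: [0.4609, -0.3281, 0.3144]
orientation: [-1.189, 1.235, -1.236]
contact_force: [2.4, 3.8, 8.6]
grip_width: 0.0122
```

View pics/z2.png

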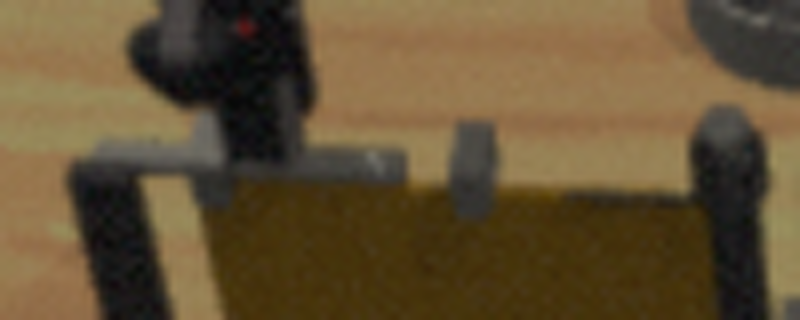

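```bash
python3 -m jog '[[[0.2,0,0],0,1],[[0.4,0,0],0,1],[[0.4,0,0],0,1]]' 80
```

```text
clock: 7.45
tcp_pos: [0.4616, -0.3295, 0.3141]
orientation: [-1.186, 1.237, -1.229]
contact_force: [3.0, 13.6, 15.2]
grip_width: 0.0117
```

```bash
python3 -m jog '[[[-0.2,0,0],0,1],[[-0.2,0,0],0,0],[[-0.2,0,0],0,-0.5],[[-0.2,0,0],0,-1],[[-0.2,0,0],0,-1],[[-0.2,-5,0],0,-1],[[-0.2,-10,0],0,-1],[[-0.2,-10,0],0,-1]]'
python3 - <<'E'
from h import *
f=grab_frame("scene")
c=f["image"][165:225,175:275]; cv2.imwrite("pics/z3.png",cv2.resize(c,(800,480),interpolation=cv2.INTER_CUBIC))
print(axes(),get_obs()["joints"].round(2))
E
```

```text
clock: 8.45
tcp_pos: [0.4597, -0.3323, 0.4172]
orientation: [-1.188, 1.232, -1.243]
contact_force: [-0.4, 0.9, -0.5]
grip_width: 0.0853
[[-0.039  0.003  0.999]
 [-0.999 -0.001 -0.039]
 [ 0.001 -1.     0.003]] [-0.15  0.38  0.87  1.85 -0.33  1.06  0.8 ]
```

View pics/z3.png

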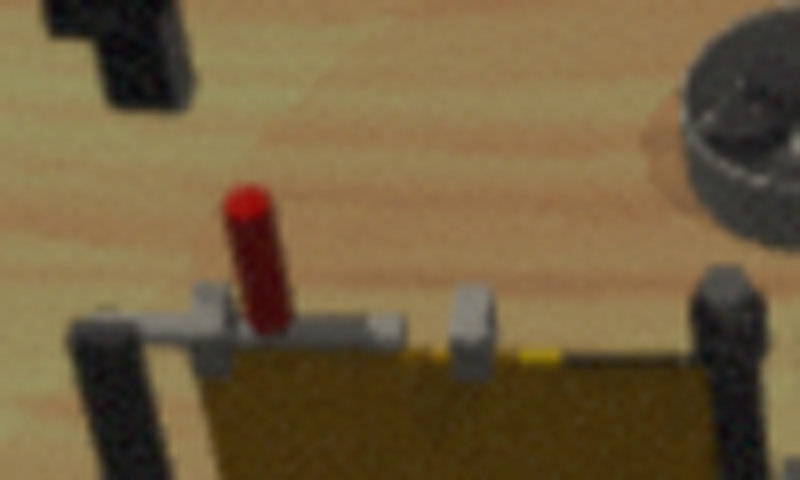

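Run:
```python
from h import *
T=grab_frame("top");S=grab_frame("scene")
for f,b,z in((T,(110,180,265,285),.063),(S,(455,525,210,240),.058)):
    im=f["image"].astype(int); B,g,r=im[...,0],im[...,1],im[...,2]
    m=((r>1.6*g)&(r>1.6*B)&(r>50)); k=np.zeros_like(m); k[b[2]:b[3],b[0]:b[1]]=m[b[2]:b[3],b[0]:b[1]]
    ys,xs=np.nonzero(k); P=onz(f,np.c_[xs,ys],z)[:,:2]; c=P.mean(0); u,s,v=np.linalg.svd(P-c,full_matrices=False)
    d=v[0]*np.sign(-v[0][1]); t=(P-c)@d
    print(len(xs),c.round(4),"yaw",np.arctan2(d[1],d[0]),t.min(),t.max(),"mid",(c+d*(t.min()+t.max())/2).round(4))
print(go([.4395,.303,.4172]))
```

```text
456 [0.4399 0.3021] yaw -1.5796376065040691 -0.05767554048940911 0.055705903709318993 mid [0.4399 0.3031]
567 [0.4448 0.3054] yaw -1.5638581738852453 -0.05774068295861556 0.05678798928269363 mid [0.4448 0.3058]
[-63.22  -0.37  -4.42]
```

```bash
python3 -m jog '[[[-6,-0.3,-4.4],-0.032,-1],[[-12,-0.3,-4.4],-0.032,-1],[[-18,-0.3,-4.4],-0.032,-1],[[-63.2,-0.3,-4.4],-0.032,-1],[[-63.2,-0.3,-4.4],-0.032,-1],[[-63.2,-0.3,-4.4],-0.032,-1],[[-63.2,-0.3,-4.4],-0.032,-1],[[-63.2,-0.3,-4.4],-0.032,-1],[[-63.2,-0.3,-4.4],-0.032,-1],[[-63.2,-0.3,-4.4],-0.032,-1]]' 80
python3 -m jog '[[[-12,0,0],0,-1],[[-12,0,0],0,-1],[[-12,0,0],0,-1]]'
python3 - <<'E'
from h import *
print(axes(),get_obs()["joints"].round(2),go([.4395,.302,.3]),go([.4395,.302,.214]))
E
```

```text
clock: 9.85
tcp_pos: [0.4386, 0.2847, 0.4152]
orientation: [-1.209, 1.215, -1.215]
contact_force: [1.0, -0.9, 0.2]
grip_width: 0.085
clock: 10.22
tcp_pos: [0.4378, 0.4081, 0.414]
orientation: [-1.213, 1.21, -1.209]
contact_force: [-0.3, -0.4, 0.4]
grip_width: 0.0856
[[ 0.001 -0.002  1.   ]
 [-1.    -0.002  0.001]
 [ 0.002 -1.    -0.002]] [-1.22  0.37  0.48  1.76 -0.19  1.06 -0.68] [10.59 11.42  0.19] [10.58 20.02  0.21]
```

```bash
python3 -m jog '[[[5.5,3,0.2],0,-1],[[10.6,7,0.2],0,-1],[[10.6,11,0.2],0,-1],[[10.6,11,0.2],0,-1]]' 80
python3 - <<'E'
from h import *
print(axes(),go([.4395,.302,.214]))
f=grab_frame("scene")
c=f["image"][130:280,400:600]; cv2.imwrite("pics/z4.png",cv2.resize(c,(800,600),interpolation=cv2.INTER_CUBIC))
E
```

```text
clock: 10.72
tcp_pos: [0.44, 0.2946, 0.3037]
orientation: [-1.213, 1.218, -1.217]
contact_force: [-0.0, 0.9, 0.8]
grip_width: 0.085
[[-0.009 -0.006  1.   ]
 [-1.    -0.006 -0.009]
 [ 0.006 -1.    -0.006]] [-0.79  8.97 -0.01]
```

View pics/z4.png

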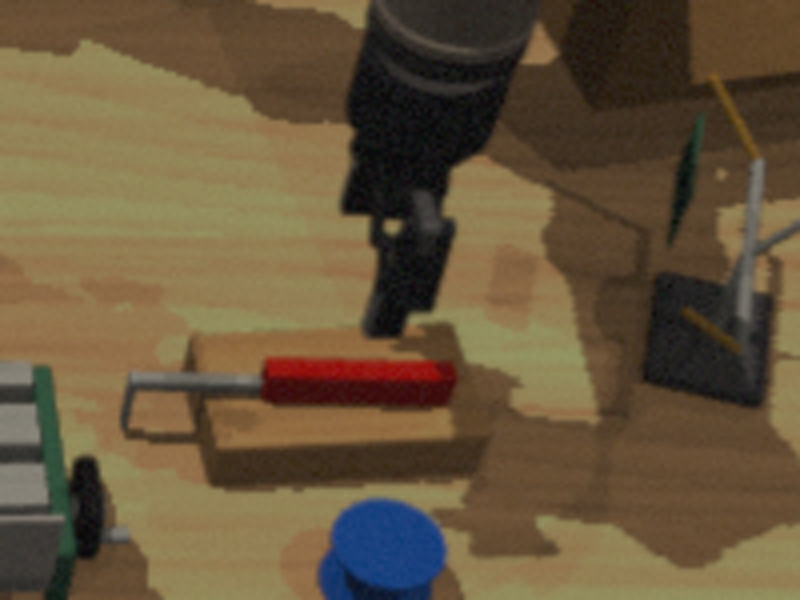

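```bash
python3 -m jog '[[[-0.2,4,0],0,-1],[[-0.2,7,0],0,-1],[[-0.2,7,0],0,-1],[[-0.2,7,0],0,-1]]' 80
python3 - <<'E'
from h import *
print(axes(),go([.4395,.2965,.214]))
E
```

```text
clock: 11.28
tcp_pos: [0.4422, 0.2996, 0.2385]
orientation: [-1.203, 1.214, -1.214]
contact_force: [-1.2, -0.4, 0.3]
grip_width: 0.0851
[[-0.007  0.002  1.   ]
 [-1.     0.002 -0.007]
 [-0.002 -1.     0.002]] [ 0.32  2.44 -0.27]
```

Run:
```python
from h import *
for i in range(4):
    o=get_obs();print(o["clock"],o["tcp_pos"].round(4),np.abs(o["qvel"]).max().round(3));grab_frame("top")
```

```text
11.275 [0.4422 0.2996 0.2385] 0.01
11.325 [0.4422 0.2996 0.2386] 0.006
11.375 [0.4421 0.2995 0.2385] 0.009
11.425 [0.442  0.2994 0.2383] 0.008
```

```bash
python3 -m jog '[[[0.2,2.3,-0.25],0,-1],[[0.2,2.3,-0.25],0,-1],[[0.2,2.3,-0.25],0,0],[[0.2,2.3,-0.25],0,1],[[0.2,2.3,-0.25],0,1],[[0.2,2.3,-0.25],0,1],[[0.2,2.3,-0.25],0,1],[[0.2,2.3,-0.25],0,1]]' 80
python3 - <<'E'
from h import *
print(axes())
f=grab_frame("scene")
c=f["image"][130:280,400:600]; cv2.imwrite("pics/z5.png",cv2.resize(c,(800,600),interpolation=cv2.INTER_CUBIC))
E
```

```text
clock: 12.48
tcp_pos: [0.4391, 0.297, 0.2142]
orientation: [-1.205, 1.214, -1.214]
contact_force: [-1.3, -0.8, 5.7]
grip_width: 0.0143
[[-0.007  0.     1.   ]
 [-1.     0.001 -0.007]
 [-0.001 -1.     0.   ]]
```

View pics/z5.png

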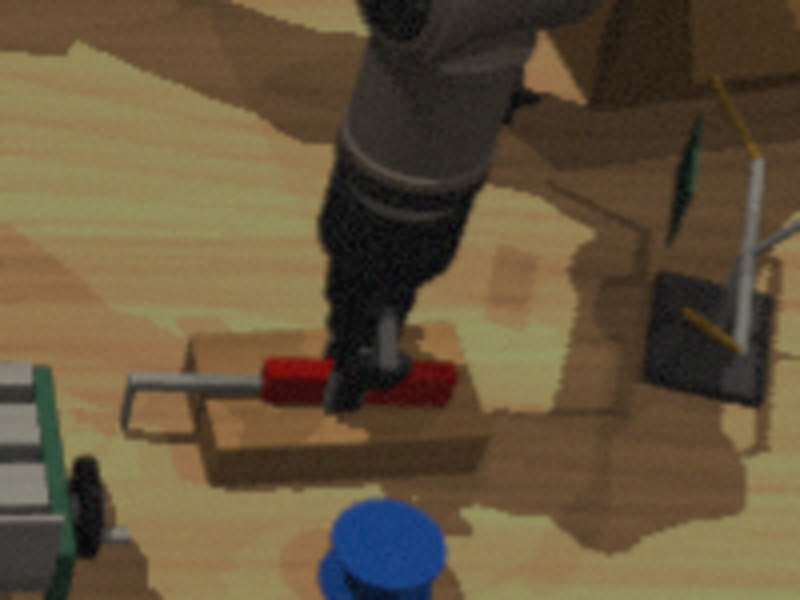

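```bash
python3 -m jog '[[[0,-3,0],0,1],[[0,-8,0],0,1],[[0,-13,0],0,1],[[0,-16,0],0,1],[[0,-16,0],0,1]]' 90
python3 - <<'E'
from h import *
print(axes(),get_obs()["joints"].round(2)); w=m2w(0,.072); print(w,go([*w,.37]))
E
```

```text
clock: 13.15
tcp_pos: [0.4394, 0.2972, 0.3757]
orientation: [-1.201, 1.214, -1.213]
contact_force: [0.2, 0.6, -1.2]
grip_width: 0.014
[[-0.007  0.003  1.   ]
 [-1.     0.004 -0.007]
 [-0.004 -1.     0.003]] [-1.14  0.29  0.52  1.96 -0.18  0.93 -0.54]
[0.54042077 0.03554241] [26.09  0.51 10.28]
```

```bash
python3 -m jog '[[[4,0.2,2],-0.02,1],[[9,0.3,4],-0.047,1],[[14,0.5,6],-0.047,1],[[20,0.5,8],-0.047,1],[[26.1,0.5,10.3],-0.047,1],[[26.1,0.5,10.3],-0.047,1],[[26.1,0.5,10.3],-0.047,1],[[26.1,0.5,10.3],-0.047,1]]' 90
python3 - <<'E'
from h import *
print(axes(),get_obs()["joints"].round(2)); w=m2w(0,.072); print(w,go([*w,.37]))
for n in("top","scene"):
    f=grab_frame(n); im=f["image"]; 
    c=im[165:285,205:405] if n=="top" else im[160:300,240:440]
    cv2.imwrite(f"pics/{n}6.png",cv2.resize(c,(800,480) if n=="top" else (800,560),interpolation=cv2.INTER_CUBIC))
E
```

```text
clock: 14.15
tcp_pos: [0.5395, 0.0369, 0.3678]
orientation: [-1.23, 1.179, -1.177]
contact_force: [0.4, -0.1, -1.2]
grip_width: 0.0143
[[ 0.043 -0.002  0.999]
 [-0.999  0.     0.043]
 [-0.    -1.    -0.002]] [-0.67  0.34  0.6   1.95 -0.24  0.93  0.09]
[0.54042077 0.03554241] [ 0.14 -0.22  0.08]
```

View pics/top6.png

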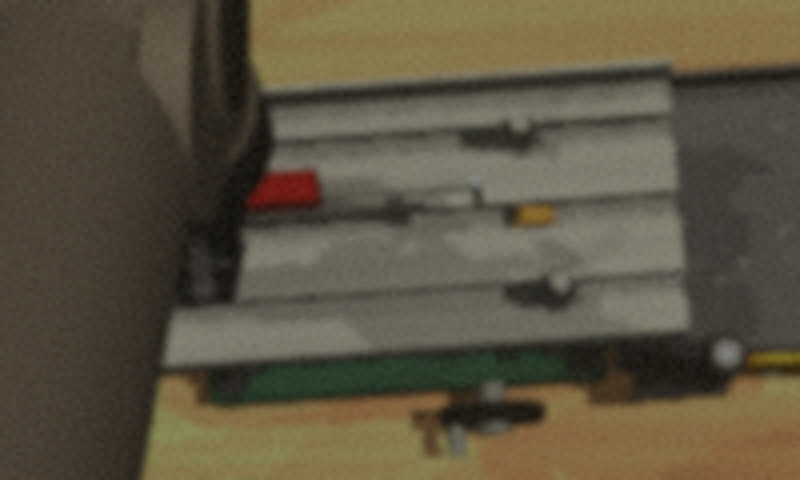

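View pics/scene6.png

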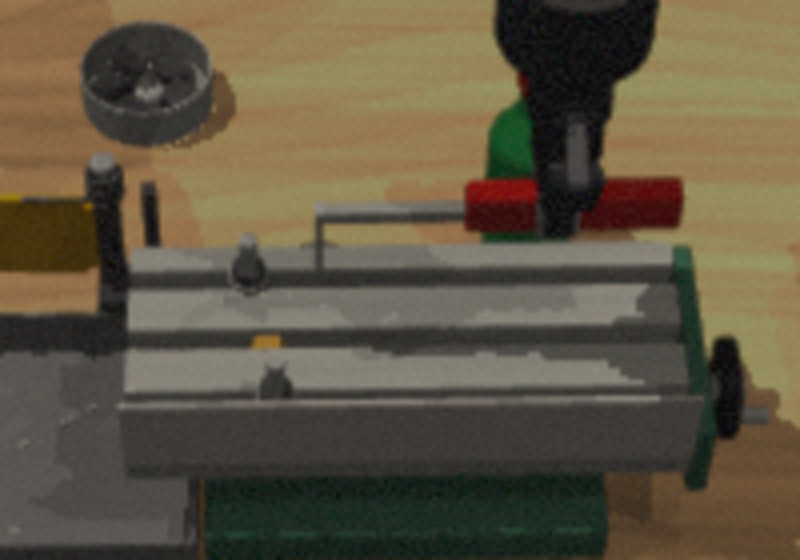

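Run:
```python
from h import *
T=grab_frame("top");S=grab_frame("scene")
def w2m(p):
    c,s=np.cos(YAW),np.sin(YAW); d=np.array(p[:2])-C; return np.array([c*d[0]+s*d[1],-s*d[0]+c*d[1]])
a=(205+477.5/4-.5,165+190/4-.5); b=(240+320.5/4-.5,160+270.5/4-.5); b2=(240+318/4-.5,160+208/4-.5)
for z in(.205,.21,.215): print(z,w2m(onz(T,[a],z)[0]).round(4))
print("S tip z.163",w2m(onz(S,[b],.163)[0]).round(4),"S shank top .215",w2m(onz(S,[b2],.213)[0]).round(4))
print(tri(T,a,S,b2))
n=(205+533/4-.5,165+215/4-.5); ns=(240+266/4-.5,160+342/4-.5)
print("nut",w2m(onz(T,[n],.097)[0]).round(4),w2m(onz(S,[ns],.094)[0]).round(4))
c=T["image"][195:235,300:360]; cv2.imwrite("pics/z7.png",cv2.resize(c,(780,520),interpolation=cv2.INTER_CUBIC))
```

```text
0.205 [-0.0057 -0.048 ]
0.21 [-0.0067 -0.048 ]
0.215 [-0.0077 -0.048 ]
S tip z.163 [ 0.0049 -0.045 ] S shank top .215 [ 0.0063 -0.046 ]
(array([ 0.54034276, -0.08349181,  0.20057723]), np.float64(0.0019971019296429297))
nut [ 0.0005 -0.0753] [-0.0037 -0.0746]
```

View pics/z7.png

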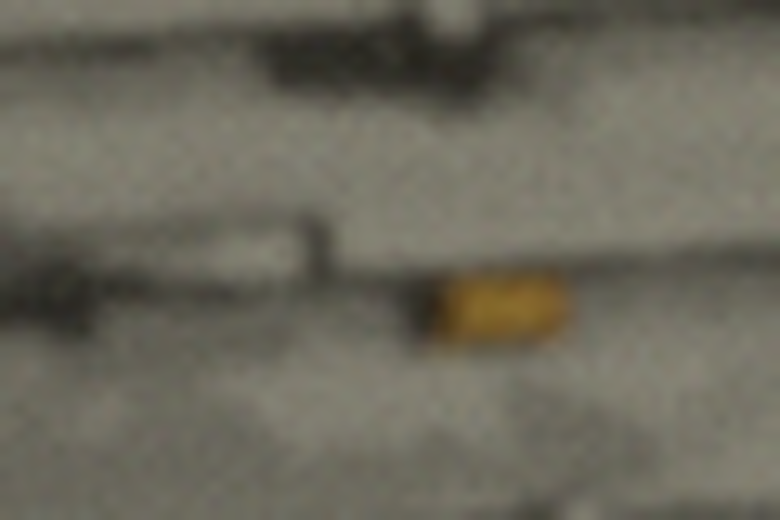

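Run:
```python
from h import *
T=grab_frame("top");S=grab_frame("scene")
o=get_obs(); M=R.from_rotvec(o["orientation"]).as_matrix(); tx=M[:,0]; tz=M[:,2]; up=-M[:,1]
O=o["tcp_pos"]-.1632*up-.007*tx
P=lambda x,y,z:O+x*tx-y*tz*1+z*up
for nm,p in dict(tip=P(.131,0,-.043),shank=P(.131,0,0),hf_top=P(.055,0,.013),hf_toprobot=P(.055,.008,.013),hf_topcam=P(.055,-.008,.013),hf_botcam=P(.055,-.008,-.013),hb_topcam=P(-.055,-.008,.013),hb_botcam=P(-.055,-.008,-.013)).items():
    t=proj(T,p)[0];s=proj(S,p)[0]
    print(nm,p.round(4),"T z7",((t-[300,195]+.5)*13-.5).round(0),"S crop",((s-[240,160]+.5)*4-.5).round(0),"T crop",((t-[205,165]+.5)*4-.5).round(0))
c=S["image"][195:240,310:420]; cv2.imwrite("pics/z8.png",cv2.resize(c,(770,315),interpolation=cv2.INTER_CUBIC))
for p in [P(.131,0,-.043),P(.131,0,0),P(.055,-.008,-.013),P(-.055,-.008,-.013),P(.055,-.008,.013)]:
    print(((proj(S,p)[0]-[310,195]+.5)*7-.5).round(0))
```

```text
tip [ 0.545  -0.0879  0.1624] T z7 [343. 245.] S crop [307. 263.] T crop [485. 195.]
shank [ 0.545  -0.0879  0.2054] T z7 [338. 189.] S crop [306. 208.] T crop [484. 178.]
hf_top [ 0.5419 -0.012   0.2185] T z7 [-190.  208.] S crop [458. 188.] T crop [321. 184.]
hf_toprobot [ 0.5339 -0.0123  0.2185] T z7 [-186.  263.] S crop [457. 177.] T crop [322. 200.]
hf_topcam [ 0.5499 -0.0117  0.2185] T z7 [-193.  154.] S crop [458. 200.] T crop [320. 167.]
hf_botcam [ 0.5499 -0.0116  0.1925] T z7 [-177.  190.] S crop [456. 235.] T crop [325. 178.]
hb_topcam [0.5453 0.0983 0.2185] T z7 [-953.  209.] S crop [678. 197.] T crop [ 86. 184.]
hb_botcam [0.5453 0.0983 0.1925] T z7 [-918.  243.] S crop [672. 231.] T crop [ 97. 194.]
[ 48. 216.]
[ 47. 119.]
[309. 166.]
[687. 160.]
[313. 106.]
```

View pics/z8.png

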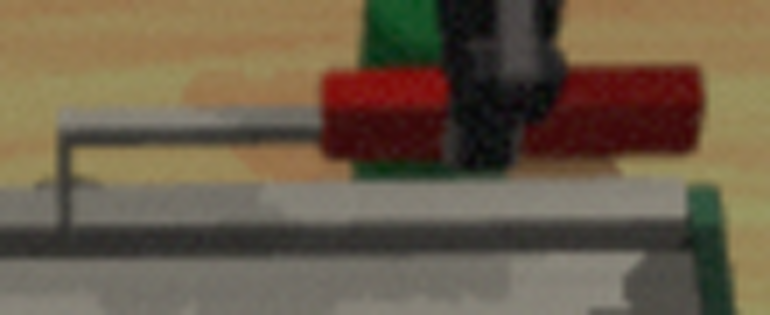

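```bash
python3 -m jog '[[[0,3,0.3],0,1],[[0,5.5,0.3],0,1],[[0,5.5,0.3],0,1],[[0,5.5,0.3],0,1]]' 90
python3 - <<'E'
from h import *
T=grab_frame("top");S=grab_frame("scene")
print(axes())
c=T["image"][195:235,300:360]; cv2.imwrite("pics/z9.png",cv2.resize(c,(780,520),interpolation=cv2.INTER_CUBIC))
c=S["image"][210:265,290:400]; cv2.imwrite("pics/z10.png",cv2.resize(c,(770,385),interpolation=cv2.INTER_CUBIC))
E
```

```text
clock: 14.95
tcp_pos: [0.5434, 0.0353, 0.3146]
orientation: [-1.227, 1.179, -1.18]
contact_force: [0.7, 0.5, -0.2]
grip_width: 0.0141
[[ 0.04   0.002  0.999]
 [-0.999  0.001  0.04 ]
 [-0.    -1.     0.002]]
```

View pics/z9.png

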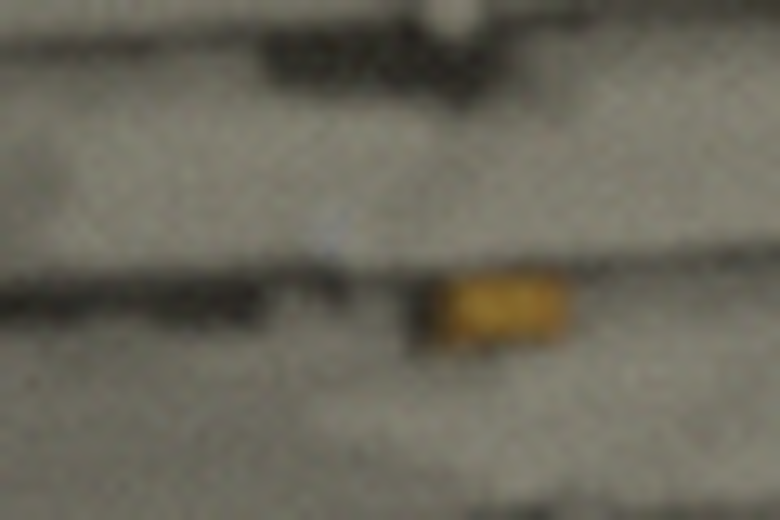

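View pics/z10.png

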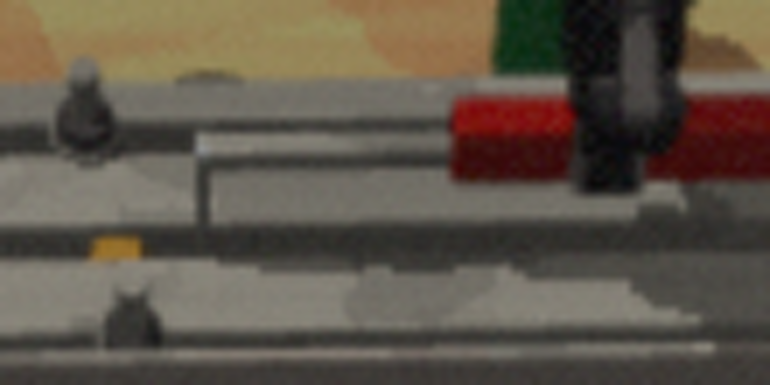

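Run:
```python
from h import *
T=grab_frame("top");S=grab_frame("scene")
t0=cv2.imread("pics/top0.png");s0=cv2.imread("pics/scene0.png")
def avg(n): return np.mean([grab_frame(n)["image"].astype(float) for _ in range(4)],0)
t=avg("top");s=avg("scene")
np.save("t_avg.npy",t);np.save("s_avg.npy",s)
def sv(nm,im,b,k):
    c=im[b[0]:b[1],b[2]:b[3]]; c=np.clip((c-c.min())*255/(np.percentile(c,99)-c.min()),0,255).astype(np.uint8)
    cv2.imwrite(nm,cv2.resize(c,None,fx=k,fy=k,interpolation=cv2.INTER_NEAREST))
sv("pics/a1.png",t,(195,235,300,350),15)
sv("pics/a2.png",s,(222,252,295,345),15)
print(tri(T,(325.0,213.0),S,(319,230.5)))
```

```text
(array([ 0.54826396, -0.08425445,  0.15006291]), np.float64(0.0034476806313213986))
```

View pics/a1.png

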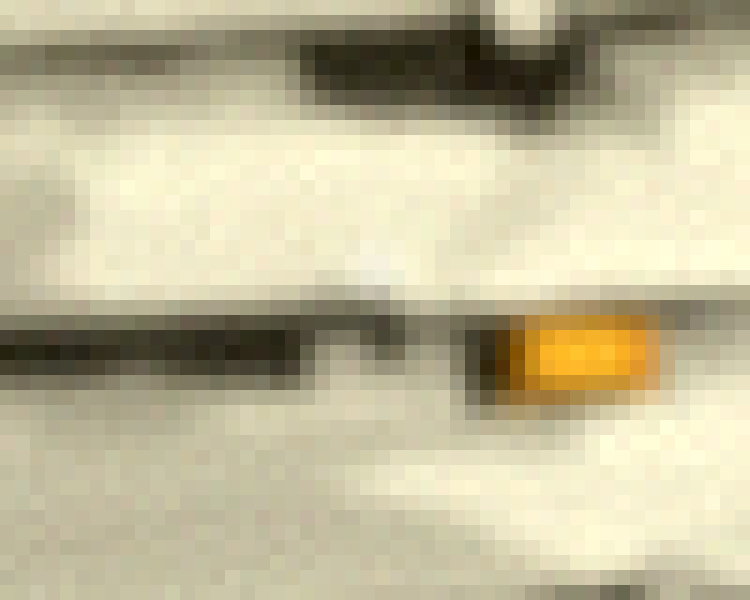

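View pics/a2.png

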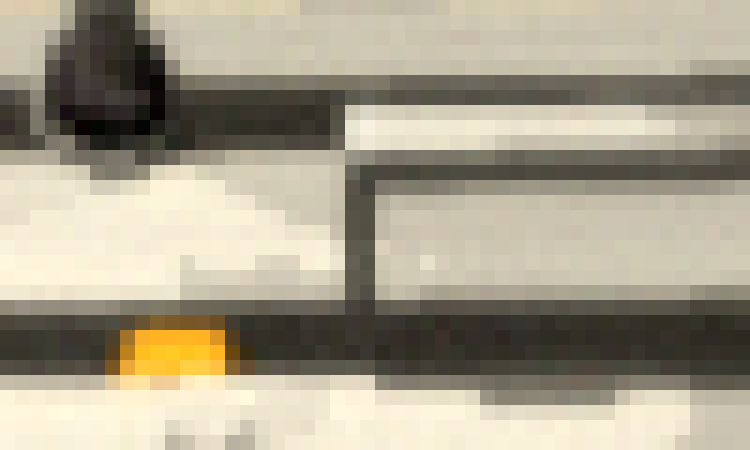

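```bash
cat >> h.py <<'E'
def w2m(p):
    c,s=np.cos(YAW),np.sin(YAW); d=np.array(p[:2])-C; return np.array([c*d[0]+s*d[1],-s*d[0]+c*d[1]])
E
python3 - <<'E'
from h import *
T=grab_frame("top");S=grab_frame("scene")
t=np.load("t_avg.npy").mean(2);s=np.load("s_avg.npy").mean(2)
print("S cols 316..322 rows 226..250");print(s[226:250,314:323].round(0).astype(int))
print("T");print(t[208:224,318:332].round(0).astype(int))
print("T nocol 300-316 mean",t[208:224,332:334].mean(1).round(0))
f=lambda F,u,v,z:w2m(onz(F,[(u,v)],z)[0]).round(4)
print("S slot edges",f(S,319,241.7,.1),f(S,319,246.7,.1))
print("T slot +x edge",f(T,325,215.3,.1))
print("S shank left-top edge z.155",f(S,318,228.5,.155),"T shank top",f(T,325,212.8,.155))
print("T tip -x edge z.108",f(T,325.4,218.2,.108))
E
```

```text
S cols 316..322 rows 226..250
[[109 108 109 107 109 107 107 106 108]
 [ 78  78  76  76  76  78  77  70  70]
 [ 53  54  52  56  65  68  65  61  63]
 [ 48  47  49  60 110 117 113 113 111]
 [ 48  50  48  62 123 128 125 124 123]
 [ 57  58  57  69 118 124 122 120 120]
 [104 104 104 102  89  86  78  76  77]
 [114 112 113 108  70  57  57  57  56]
 [112 112 111 107  62  56  77  79  78]
 [110 110 111 107  60  60  99 104 103]
 [113 111 110 105  62  61 105 110 110]
 [122 122 121 108  62  60 105 108 108]
 [126 127 127 119  65  65 115 110 110]
 [116 127 127 122  67  62 110 112 112]
 [112 115 115 110  65  64 108 111 111]
 [106 107 105 102  65  61 101 106 104]
 [ 69  69  69  67  56  53  66  67  68]
 [ 46  51  49  49  51  50  51  50  47]
 [ 47  49  47  48  51  50  48  47  46]
 [ 48  47  51  49  47  51  45  48  46]
 [ 62  63  64  63  65  63  55  54  52]
 [115 113 112 118 118 117  83  79  79]
 [124 122 124 130 128 129 121 121 122]
 [122 123 124 130 129 129 128 129 128]]
T
[[118 118 119 118 118 119 120 121 120 118 118 118 116 117]
 [116 118 118 119 119 119 120 120 118 119 119 118 115 114]
 [116 119 117
[... 413 characters left out ...]
  68  72  72  61  54  58  70  76  74  64  52]
 [ 42  46  64  81  89  87  78  66  69  84  88  85  74  55]
 [ 49  54  72  87  95  94  88  84  86  90  94  93  76  55]
 [ 67  71  83  94 102 103 100  98  99  97  98  96  86  62]
 [ 94  95  97 104 106 106 106 105 106 104 103 105  93  73]
 [106 105 107 107 107 109 108 107 107 105 103 105  97  87]
 [106 104 104 104 103 104 104 101 104 105 104 104 100  97]]
T nocol 300-316 mean [112. 112. 111. 114. 116. 121. 115.  93.  63.  47.  46.  43.  49.  64.
  84.  97.]
S slot edges [-0.0076 -0.0464] [ 0.0063 -0.0466]
T slot +x edge [ 0.008  -0.0492]
S shank left-top edge z.155 [ 0.0017 -0.0483] T shank top [ 0.0025 -0.0498]
T tip -x edge z.108 [ 0.0003 -0.0497]
```

```bash
python3 -m jog '[[[0,0,-0.2],0,1],[[0,0,-0.2],0,1],[[0,0.7,-0.2],0,1],[[0,1.3,-0.2],0,1],[[0,1.3,-0.2],0,1]]' 90
python3 - <<'E'
from h import *
print(get_obs()["tcp_pos"],w2m(get_obs()["tcp_pos"]),axes()[:,0],get_obs()["moment"])
def avg(n): return np.mean([grab_frame(n)["image"].astype(float) for _ in range(4)],0)
t=avg("top");s=avg("scene")
def sv(nm,im,b,k):
    c=im[b[0]:b[1],b[2]:b[3]]; c=np.clip((c-c.min())*255/(np.percentile(c,99)-c.min()),0,255).astype(np.uint8)
    cv2.imwrite(nm,cv2.resize(c,None,fx=k,fy=k,interpolation=cv2.INTER_NEAREST))
sv("pics/b1.png",t,(195,235,300,350),15)
sv("pics/b2.png",s,(222,252,295,345),15)
E
```

```text
clock: 16.27
tcp_pos: [0.5407, 0.0353, 0.2999]
orientation: [-1.229, 1.181, -1.179]
contact_force: [1.2, 0.2, -0.8]
grip_width: 0.0142
[0.54073369 0.03526478 0.29990132] [0.00030157 0.07171008] [ 0.04  -0.999  0.   ] [-0.02086596  0.04018595  0.01453852]
```

View pics/b1.png

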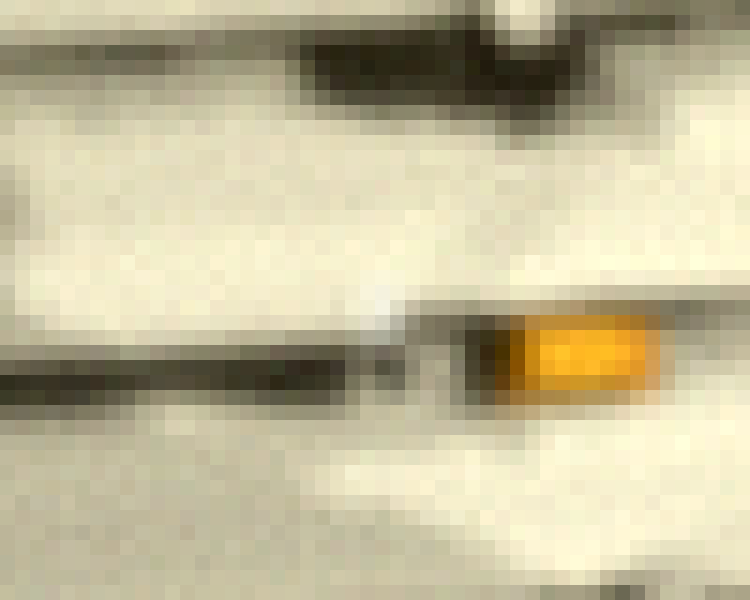

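View pics/b2.png

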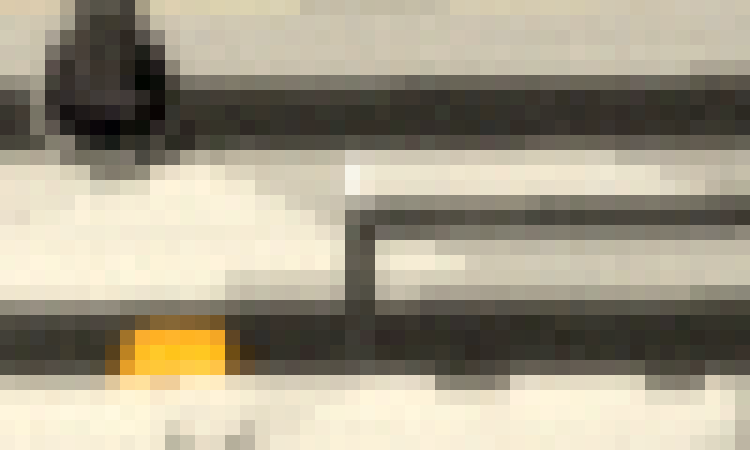

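```bash
python3 -m jog '[[[0,0.5,0],0,1],[[0,1.0,0],0,1],[[0,1.0,0],0,1]]' 90
python3 - <<'E'
from h import *
print(get_obs()["tcp_pos"],w2m(get_obs()["tcp_pos"]),axes()[:,0],get_obs()["contact_force"],get_obs()["moment"])
E
```

```text
clock: 17.05
tcp_pos: [0.5408, 0.0353, 0.2901]
orientation: [-1.229, 1.18, -1.179]
contact_force: [-0.5, -0.1, -1.6]
grip_width: 0.014
[0.54075914 0.03527964 0.29007841] [0.00032759 0.07172391] [ 0.04  -0.999  0.   ] [-0.49257269 -0.0685568  -1.61341827] [0.02363775 0.00221299 0.02781859]
```

```bash
python3 -m jog '[[[0.7,0,0],0,1],[[1.4,0,0],0,1],[[2.0,0,0],0,1],[[2.6,0,0],0,1],[[3.2,0,0],0,1],[[3.8,0,0],0,1],[[4.4,0,0],0,1],[[5,0,0],0,1]]' 90
python3 - <<'E'
from h import *
print(w2m(get_obs()["tcp_pos"]),axes()[:,0],get_obs()["moment"])
def avg(n): return np.mean([grab_frame(n)["image"].astype(float) for _ in range(2)],0)
def sv(nm,im,b,k):
    c=im[b[0]:b[1],b[2]:b[3]]; c=np.clip((c-c.min())*255/(np.percentile(c,99)-c.min()),0,255).astype(np.uint8)
    cv2.imwrite(nm,cv2.resize(c,None,fx=k,fy=k,interpolation=cv2.INTER_CUBIC))
sv("pics/c2.png",avg("scene"),(200,270,240,350),7)
E
```

```text
clock: 18.05
tcp_pos: [0.543, -0.0151, 0.2907]
orientation: [-1.228, 1.18, -1.18]
contact_force: [-0.4, -0.0, 0.1]
grip_width: 0.014
[0.00058427 0.02132849] [ 0.04  -0.999 -0.   ] [ 0.06520297  0.03197427 -0.02130433]
```

View pics/c2.png

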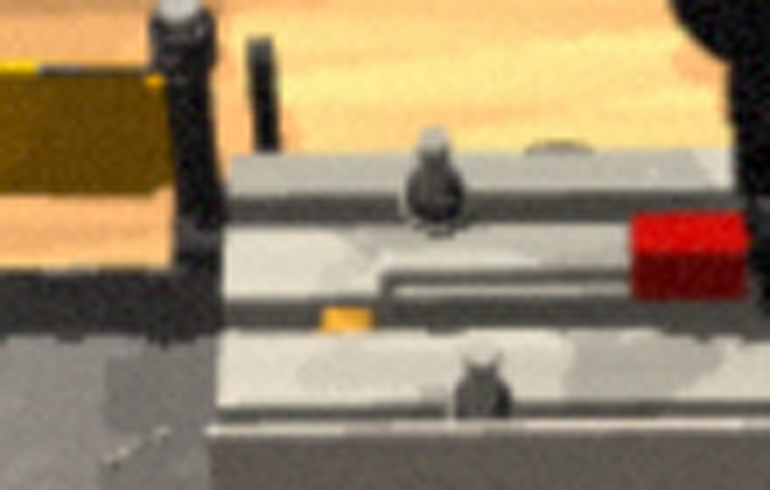

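```bash
python3 -m jog '[[[0.7,0,0],0,1],[[1.4,0,0],0,1],[[2.0,0,0],0,1],[[2.6,0,0],0,1],[[3.2,0,0],0,1],[[3.8,0,0],0,1],[[4.4,0,0],0,1],[[5,0,0],0,1],[[5.4,0,0],0,1],[[5.7,0,0],0,1]]' 90
python3 - <<'E'
from h import *
print(w2m(get_obs()["tcp_pos"]),axes()[:,0],get_obs()["moment"])
def avg(n): return np.mean([grab_frame(n)["image"].astype(float) for _ in range(2)],0)
def sv(nm,im,b,k):
    c=im[b[0]:b[1],b[2]:b[3]]; c=np.clip((c-c.min())*255/(np.percentile(c,99)-c.min()),0,255).astype(np.uint8)
    cv2.imwrite(nm,cv2.resize(c,None,fx=k,fy=k,interpolation=cv2.INTER_CUBIC))
sv("pics/c3.png",avg("scene"),(190,310,180,350),4.5)
E
```

```text
clock: 19.4
tcp_pos: [0.5453, -0.0719, 0.2907]
orientation: [-1.228, 1.18, -1.18]
contact_force: [-0.4, 0.4, -1.1]
grip_width: 0.014
[ 0.00058773 -0.03559282] [ 0.04  -0.999 -0.   ] [ 0.02865927 -0.01037709 -0.00204893]
```

View pics/c3.png

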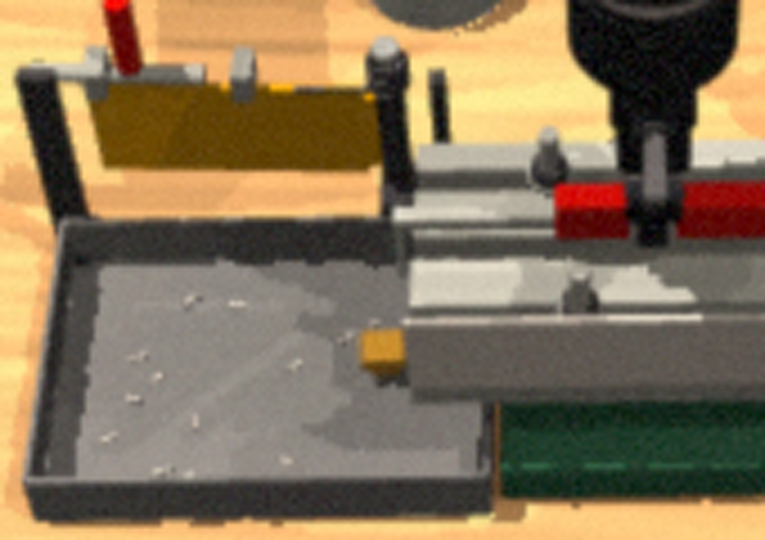

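Run:
```python
from h import *
T=grab_frame("top");S=grab_frame("scene")
def gold(f,b):
    h=cv2.cvtColor(f["image"],cv2.COLOR_BGR2HSV).astype(int); m=(h[...,0]>12)&(h[...,0]<28)&(h[...,1]>150)&(h[...,2]>60)
    k=np.zeros_like(m);k[b[0]:b[1],b[2]:b[3]]=m[b[0]:b[1],b[2]:b[3]];ys,xs=np.nonzero(k);return len(xs),xs.mean(),ys.mean()
print(gs:=gold(S,(255,280,250,280)),gt:=gold(T,(190,240,375,460)))
for z in(.01,.05,.08): print(z,w2m(onz(S,[gs[1:]],z)[0]).round(3),w2m(onz(T,[gt[1:]],z)[0]).round(3))
p=tri(T,gt[1:],S,gs[1:]);print(p)
cv2.imwrite("pics/d.png",cv2.resize(T["image"][165:285,345:485],None,fx=5,fy=5,interpolation=cv2.INTER_CUBIC))
```

```text
(71, np.float64(264.4366197183099), np.float64(267.16901408450707)) (69, np.float64(380.6811594202899), np.float64(222.1014492753623))
0.01 [-0.008 -0.171] [ 0.001 -0.172]
0.05 [ 0.022 -0.167] [-0.006 -0.168]
0.08 [ 0.044 -0.164] [-0.011 -0.166]
(array([ 0.54930884, -0.20692658,  0.0201272 ]), np.float64(0.0015452003557090172))
```

View pics/d.png

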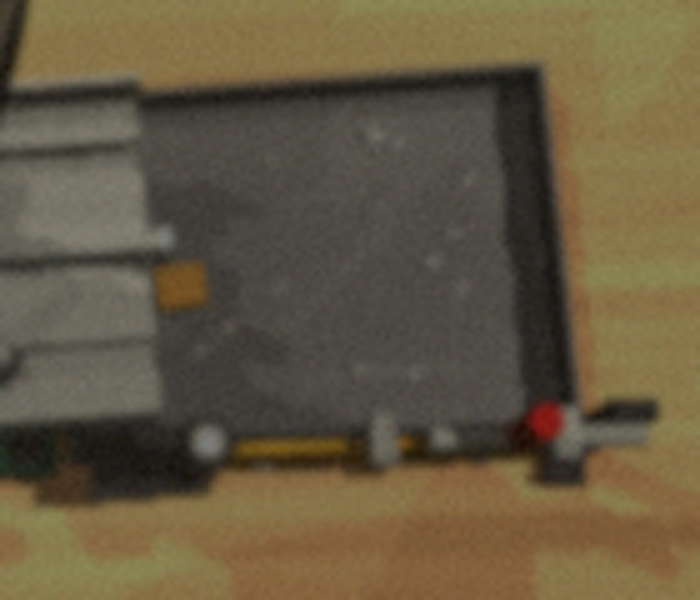

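```bash
python3 -m jog '[[[0,-2,0],0,1],[[0,-6,0],0,1],[[0,-10,0],0,1],[[0,-10,0],0,1]]' 90
python3 - <<'E'
from h import *
print(axes()[:,0],get_obs()["joints"].round(2),go([.4385,.297,.39]))
E
```

```text
clock: 20.1
tcp_pos: [0.5463, -0.0719, 0.3937]
orientation: [-1.223, 1.175, -1.182]
contact_force: [0.1, 0.2, -0.8]
grip_width: 0.0143
[ 0.04  -0.999 -0.   ] [-0.49  0.32  0.63  1.9  -0.23  0.98  0.28] [-37.29   0.33  -9.29]
```

```bash
python3 -m jog '[[[-5,0,-1],0.01,1],[[-10,0,-2.5],0.02,1],[[-15,0,-3.7],0.03,1],[[-20,0,-5],0.04,1],[[-25,0,-6.2],0.047,1],[[-30,0,-7.5],0.047,1],[[-35,0,-8.7],0.047,1],[[-37.3,0,-9.3],0.047,1],[[-37.3,0,-9.3],0.047,1],[[-37.3,0,-9.3],0.047,1]]' 90
python3 - <<'E'
from h import *
print(axes(),get_obs()["joints"].round(2),go([.4385,.297,.2142]))
E
```

```text
clock: 21.35
tcp_pos: [0.4376, 0.2961, 0.39]
orientation: [-1.207, 1.215, -1.216]
contact_force: [-0.3, -0.6, -1.5]
grip_width: 0.0143
[[-0.008 -0.001  1.   ]
 [-1.    -0.002 -0.008]
 [ 0.002 -1.    -0.001]] [-1.11  0.27  0.48  1.95 -0.15  0.96 -0.57] [-0.12 17.58  0.1 ]
```

Down to 10 mm above the rest height first, then settle.

```bash
python3 -m jog '[[[-0.1,5,0.1],0,1],[[-0.1,10,0.1],0,1],[[-0.1,14,0.1],0,1],[[-0.1,16.2,0.1],0,1],[[-0.1,16.2,0.1],0,1],[[-0.1,16.2,0.1],0,1]]' 90
python3 - <<'E'
from h import *
print(axes(),go([.4385,.297,.2142]))
f=grab_frame("scene")
c=f["image"][130:280,400:600]; cv2.imwrite("pics/z11.png",cv2.resize(c,(800,600),interpolation=cv2.INTER_CUBIC))
E
```

```text
clock: 22.1
tcp_pos: [0.4393, 0.2976, 0.2296]
orientation: [-1.204, 1.215, -1.216]
contact_force: [0.5, -0.4, -0.7]
grip_width: 0.0146
[[-0.009  0.001  1.   ]
 [-1.     0.001 -0.009]
 [-0.001 -1.     0.001]] [ 0.07  1.54 -0.08]
```

View pics/z11.png

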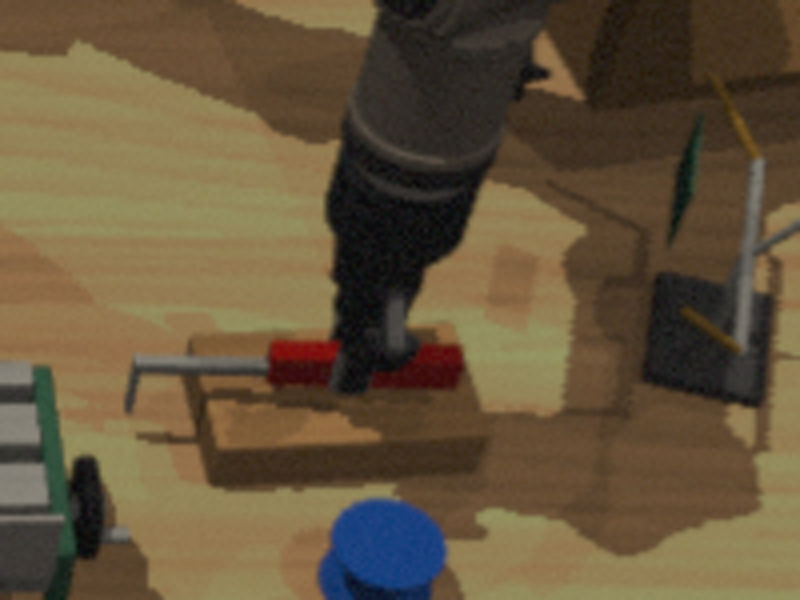

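```bash
python3 -m jog '[[[0,0.8,0],0,1],[[0,1.3,0],0,1],[[0,1.5,0],0,1],[[0,1.5,0],0,1]]' 60
```

```text
clock: 22.65
tcp_pos: [0.4384, 0.2983, 0.2143]
orientation: [-1.206, 1.215, -1.214]
contact_force: [-2.3, -1.9, 7.7]
grip_width: 0.0139
```

```bash
python3 -m jog '[[[0,0,0],0,0.4],[[0,0,0],0,0],[[0,0,0],0,-0.5],[[0,0,0],0,-1],[[0,0,0],0,-1],[[0,-4,0],0,-1],[[0,-9,0],0,-1],[[0,-14,0],0,-1],[[0,-18,0],0,-1],[[0,-18,0],0,-1]]'
python3 - <<'E'
from h import *
f=grab_frame("scene");g=grab_frame("top")
c=f["image"][130:280,400:600]; cv2.imwrite("pics/z12.png",cv2.resize(c,(800,600),interpolation=cv2.INTER_CUBIC))
cv2.imwrite("pics/s_end.png",f["image"]);cv2.imwrite("pics/t_end.png",g["image"])
E
```

```text
clock: 23.9
tcp_pos: [0.4394, 0.2986, 0.3969]
orientation: [-1.199, 1.214, -1.213]
contact_force: [-0.3, 0.5, -0.5]
grip_width: 0.0852
```

View pics/z12.png

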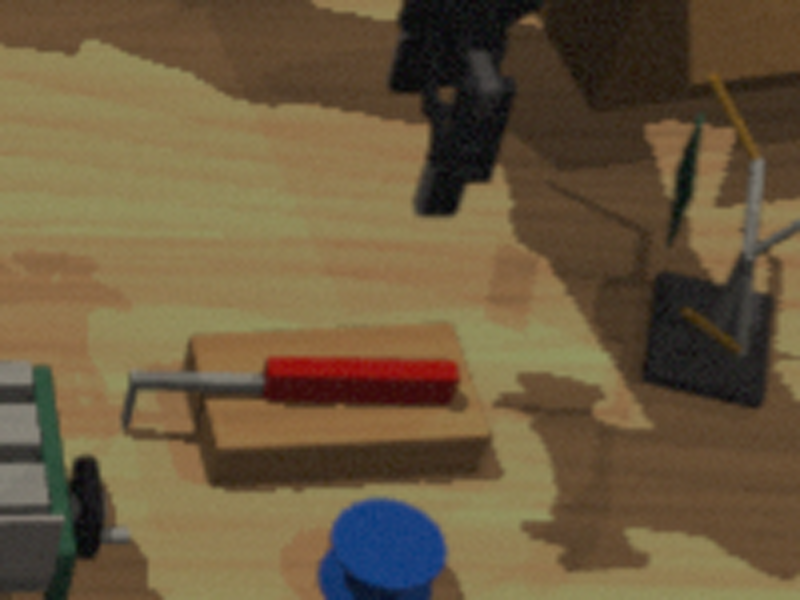

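View pics/s_end.png

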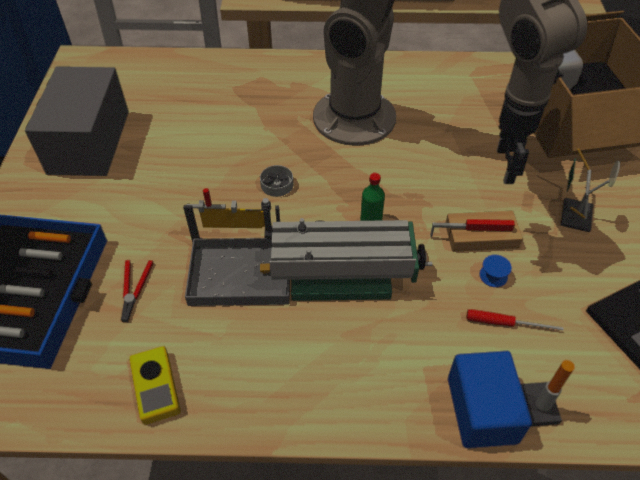

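View pics/t_end.png

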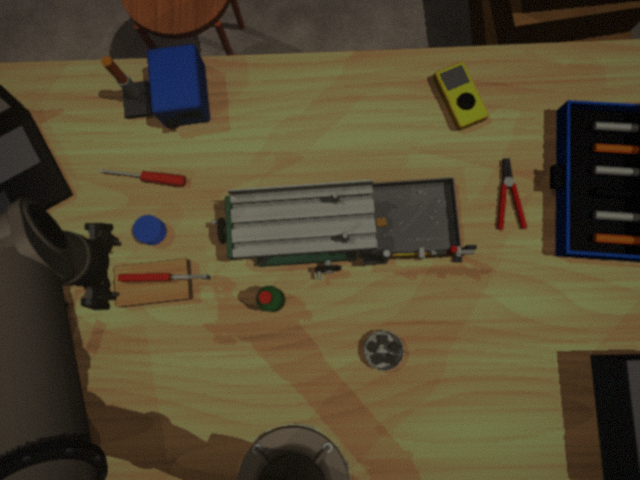

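Run:
```python
from h import *
for n,b,z in(("top",(235,265,440,475),.18),("scene",(185,210,195,220),.16)):
    f=grab_frame(n); im=f["image"].astype(int); B,g,r=im[...,0],im[...,1],im[...,2]
    m=(r>1.7*g)&(r>1.7*B)&(r>50); k=np.zeros_like(m);k[b[0]:b[1],b[2]:b[3]]=m[b[0]:b[1],b[2]:b[3]]
    ys,xs=np.nonzero(k); p=w2m(onz(f,[(xs.mean(),ys.mean())],z)[0])-np.array([-.085,-.163]); print(n,len(xs),np.linalg.norm(p),-np.arctan2(p[1],p[0]))
print(get_obs()["clock"],get_obs()["qvel"].round(3))
```

```text
top 49 0.12640801845181088 1.606127421119655
scene 101 0.12523903241061188 1.6019125684653779
24.1 [ 0.001  0.006 -0.002  0.001  0.001  0.003  0.   ]
```

Both cameras put the knob about 126 mm from the pin with the guard at about 1.60 rad. That means the bolt is fully shot and resting on the post.

```bash
python3 -c "
from bench import *
print(hand_in())"
```

```text
the job is handed in; nothing more can be done
None
```

I swung the guard open by its knob and shot the bolt behind the keeper post. I then pushed the T-nut off the open end with the scraper and laid the scraper back on its block. The job was handed in at about 24 s of the 67 s allowed; it returned no verdict.

**Last checks**
- **Guard and bolt:** the knob measured 126 mm (top camera) and 125 mm (scene camera) from the hinge pin, with the guard at about 1.60 rad in both. That fits the bolt fully shot (about 25–26 mm) and resting on the post.
- **T-nut:** it lies in the chip tray at about machine x 0, y -0.17 m. Its visible face is about 20 mm above the bench, measured just after it dropped. The final pictures still show it there.
- **Scraper:** it looks flat on the block, near where it started. I judged this from the picture and did not re-measure it after release.
- **Everything else:** the studs and bystanders look unmoved in both final pictures, and the gripper is well clear of everything.

**Disagreement:** while lining the blade up over the slot, the two cameras and the arm's own position differed by several millimetres sideways. I settled it by lowering the blade and comparing it directly with the slot edges. It went in without any contact force.

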